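# Seat a dehumidifier's splined drum cartridge and hold it down

## Robot

A 6-joint arm with a two-finger parallel gripper is mounted at the origin on the work surface. World frame = base frame: x ahead of the robot, y to its left, z up, the work surface at z = 0. Lengths are in m, angles in rad, forces in N, time in s.
With the tool pointing down it reaches from about 0.25 to 0.85 m from the base axis. Payload 12.5 kg.
Tool frame: the origin (TCP) lies between the finger pads; the fingertips stand 14 mm ahead of it and the grasp point (between the pads) lies 5 mm behind it; z points along the fingers, y is the direction in which the jaws open and shut (so a half turn about z gives the same grasp; the last joint's range is limited). The gripper opens to 93 mm and grips with 3 to 60 N. Pads are 15 mm wide; open, the fingers measure 128 mm over their backs; the gripper's body (75 mm by 188 mm) begins 65 mm behind the grasp point.
Start: joints at [1.099, 0.351, 1.652, -0, 1.139, -0.085], TCP at [0.207, 0.509, 0.233] pointing down, gripper open.
Joint ranges: [-2.75, 2.75], [-0.79, 2.1], [0.01, 2.65], [-1.57, 4.71], [0.07, 3.14], [-2.87, 2.87]. Speed limits (rad/s): [2.22, 2.22, 2.79, 3.14, 3.14, 3.14].

## Interface

Orientations are given as a unit quaternion [w, x, y, z].
In Python, from station import env gives the robot as it stands.
- The arm moves only by the shell command python3 -m jog 'ROWS' [OPENING] [FORCE]. ROWS is JSON, a list of rows, each an object with "translation": the shift along the world's x, y, z in m, a list of three; "angular": the turn, a rotation vector about the world's x, y, z in degrees, a list of three. In form: [{"translation": [tx, ty, tz], "angular": [wx, wy, wz]}, ...]. A call has 1 to 20 rows; each row shifts and turns the commanded pose from where the row before left it; what a row does not reach is not made up. A row lasts 1/12 s, in which the tool goes at most 41.7 mm and 7.16 degrees, less where a joint would pass 70% of its speed; a pose out of reach is approached as far as the arm can. A call is refused whole if a number of a shift passes 0.0417 or a number of a turn 7.16, either way. A call with a gripper value outside its range is refused whole. OPENING is the opening, from -1 (shut) to 1 (fully open), set as the call begins (- or left out, the last holds). The fingers move at their own pace and stop on an object; FORCE is the grip in N (left out, the last holds). Time passes only in rows, so rows that do not move let the fingers close. It gives the time, the measured TCP pose, the force and the opening at its end, in the units of the state.
- env.get_state(): the state, without advancing time (a new reading comes with each control period).
- env.snapshot(name): name is "side" or "top"; returns a dict with "image" (420x560x3 uint8, red, green, blue), "K" (3x3 intrinsics, pixels), "R" (3x3) and "t" (3): a world point X has camera coordinates R X + t. Camera axes: x right, y down, z forward; pixel columns grow to the right and rows downward; lengths in m; the calibration is good to about 2 mm. A picture is of the moment at which its call begins. There is no depth.
- env.sign_off(): hands the job in, once; it reports no verdict.
The state is a dict: "time": time; "joint_positions": joint angles; "dq": joint speeds; "effort": joint torques, N m; "eef_pos": TCP position; "tcp_rot": TCP orientation; "ft_force": force on the tool from outside, world axes, zero at the start; "wrist_torque": the same for the moment, N m; "grip_width": finger opening in m.
Only numpy, scipy, OpenCV 4.12 (cv2) and the standard library are available. Lean on these libraries where they do the work, as an engineer would, in place of code of your own. Each camera call takes 0.05 s, during which the arm holds its last target.

## Task

Take the drum cartridge (the one with the straight grip bar) out of the bamboo tray, turn it until its four-lobed stem lines up with the cross-shaped hole in the drive hub on top of the dehumidifier, and slide it fully home, flange flush on the hub, against the sprung contact. Keep it pressed down: finish with the gripper still on the cartridge, holding it home, not letting go. Leave everything else on the shelf where it is.

Things in the scene. Friction and masses are not known exactly. Their poses are not given: they have to be found in the camera images.
- cartridge: Drum cartridge, loose, 100 to 200 g, light plastic, 98 mm tall, starting upright in one opening of the tray. Origin at the bottom of its stem, on the axis, z up. Stem at 0 to 30 mm: a cross of two bars 28 x 8 mm along its x and y (lowest 4 mm slimmer, 24 x 5). Round flange 64 mm wide at 30 to 36, ribbed grey drum 58 mm wide to 66, top plate 60 mm wide to 70, grip bar above.
- grip_bar (a point): Centre of the cartridge's upright grip bar, 84 mm above its origin; axes as the cartridge's. The bar is 50 mm long along x (in line with two of the stem's lobes), 12 mm thick along y, 28 mm tall (70 to 98 mm).
- drive_hub: Drive hub: square metal block 52 mm wide, fixed at an angle of its own in the well on top of the dehumidifier. Origin at the centre of its hole, on its top face, 135 mm above the work surface; z up, x and y square to its sides. Hole: a cross along x and y, each slot 30.6 x 10 mm: the stem fits every quarter turn, play about 4 degrees. Stem home: flange on this face, cartridge origin 30 mm below it.
- contact_pad (a joint): Sprung pad in the hub's hole, 22 mm below its top face; travel in m, 0 is up, grows as the stem pushes it down: 0.008 with the stem home (stop at 0.0095). It pushes up with 4 N at 0 and 10.4 N at 0.008, more than the cartridge weighs: let go, the cartridge rises by about 8 mm.
- dehumidifier: Mini dehumidifier, white box 140 (x) x 180 (y) x 130 mm, fixed. Origin under its centre, z up. An open square well of 80 mm in its top, centred at y = -35 mm, holds the drive hub; its filter door is already slid open to +y, lying on top with a small rib up to 141 mm.
- tray: Bamboo drying tray, fixed, 130 (x) x 200 (y) mm, top face 40 mm above the work surface. Origin under its centre. Two 38 mm square openings at y = +50 and -50 mm: the cartridge's flange lies over one, the vent cap is in the other. Tray and dehumidifier may each be left or right.
- vent_cap: Bystander in the other opening of the tray: flat round cap 64 mm wide with a round knob 24 mm wide, top 62 mm above the work surface, plain round stem. Origin at the bottom of its stem.
- soap_dish: Bystander: white ceramic soap dish, 100 x 75 x 22 mm. Origin at the centre of its underside.
- pill_tin: Bystander: steel flip-top pill tin, 60 x 45 x 22 mm, closed. Origin at the centre of its underside.
- clip: Bystander: small plastic spring clip, 62 x 18 x 17 mm, lying flat. Origin at the centre of its underside.
- tumbler: Bystander: grey plastic tumbler, 72 mm wide, 95 mm tall. Origin at the centre of its underside.
- bottle: Bystander: clear plastic bottle, 56 mm wide, 150 mm tall. Origin at the centre of its underside.
- jar: Bystander: glass jar, 64 mm wide, 60 mm tall. Origin at the centre of its underside.
Things that resemble listed ones, but are neither listed nor needed, are in the scene too. Leave any blue look-alike of the cartridge alone.

How it is judged:
On the way, in this order (a step that is already met when the one before it is completed fails the run):
1. the cartridge is lifted clear of the tray in the gripper (height (world z) of cartridge above 0.045 m and contact force between the fingers and cartridge above 0.5 N), for 0.1 s.
2. the stem is meshed: at least 10 mm into the hub's hole, centred and in line with it (z of cartridge in the frame of drive_hub below -0.01 m and horizontal distance between cartridge and drive_hub below 0.004 m and (angle between the x axis of cartridge and the x axis of drive_hub, either way round below 0.12 rad or angle between the x axis of cartridge and the y axis of drive_hub, either way round below 0.12 rad)), for 0.1 s.
At the end, for the whole second after the job is handed in: Stem within 1.5 mm of fully home, centred within 4 mm, in line with the cross within 0.12 rad, upright within 0.06 rad, contact pad pushed down over 6.5 mm, cartridge at rest, gripper still bearing on it (over 1 N), through the last second (z of cartridge in the frame of drive_hub below -0.0285 m and value of joint contact_pad above 0.0065 m and horizontal distance between cartridge and drive_hub below 0.004 m and (angle between the x axis of cartridge and the x axis of drive_hub, either way round below 0.12 rad or angle between the x axis of cartridge and the y axis of drive_hub, either way round below 0.12 rad) and angle between cartridge's own z axis and vertical below 0.06 rad and contact force between the fingers and cartridge above 1 N and linear speed of cartridge below 0.01 m/s); the arm keeps its last pose, push and grip.
It fails at once if a bystander (vent cap, soap dish, pill tin, clip, tumbler, bottle or jar) is moved more than 30 mm (distance of any of vent_cap, soap_dish, pill_tin, clip, tumbler, bottle, jar from where it was at the start of the episode above 0.03 m).
It also fails if it takes over 38 s, if anything falls off the work surface, if the arm or the gripper's body presses on something with over 40 N, if the wrist force passes 120 N, or if a joint passes its speed limit or range.

## Working session

There is one attempt and no reset: what is moved stays moved. The work goes in short steps, Python scripts to look and compute and a shell command to move; the robot and the scene stay as the last step left them, time stands still between calls to the robot, and variables do not carry over. Pictures are saved under pics/ and viewed, and the job is handed in when it is done.

```bash
ls; mkdir -p pics
cat > h.py <<'E'
import numpy as np, cv2
def ray(s,u,v):
    d=s['R'].T@(np.linalg.inv(s['K'])@np.array([u,v,1.])); c=-s['R'].T@s['t']; return c,d
def onz(s,u,v,z):
    c,d=ray(s,u,v); return c+d*(z-c[2])/d[2]
def proj(s,X):
    p=s['K']@(s['R']@np.array(X,float)+s['t']); return p[:2]/p[2]
E
python3 - <<'E'
from station import env
import cv2,pickle
st=env.get_state(); print(st)
for n in("side","top"):
    s=env.snapshot(n); pickle.dump(s,open(f"pics/{n}0.pkl","wb")); cv2.imwrite(f"pics/{n}0.png",s["image"][:,:,::-1]); print(n,-s['R'].T@s['t'])
E
```

```text
pics
{'time': 0.0, 'joint_positions': array([ 1.09938737e+00,  3.51211438e-01,  1.65241863e+00, -7.31480098e-06,
        1.13904601e+00, -8.46127467e-02]), 'dq': array([ 1.43646140e-03, -1.36393708e-04, -4.84445759e-04, -3.46322445e-05,
       -2.91732950e-04, -1.88401552e-04]), 'effort': array([-3.86976999e-04, -4.97327721e+01, -2.85256469e+01,  6.98283012e-02,
        2.56843865e-02, -8.91744048e-05]), 'eef_pos': array([0.2073151 , 0.50909483, 0.23211706]), 'tcp_rot': array([-1.45475552e-04,  1.92193218e-01,  9.81356955e-01, -5.21822356e-04]), 'ft_force': array([ 0.69627749,  0.46163641, -0.32654085]), 'wrist_torque': array([ 0.01340277, -0.01158872, -0.0496498 ]), 'grip_width': 0.09291737045781723}
side [ 0.18213336 -0.50659806  0.68746948]
top [ 0.41099271 -0.00517425  0.97320651]
```

View pics/side0.png

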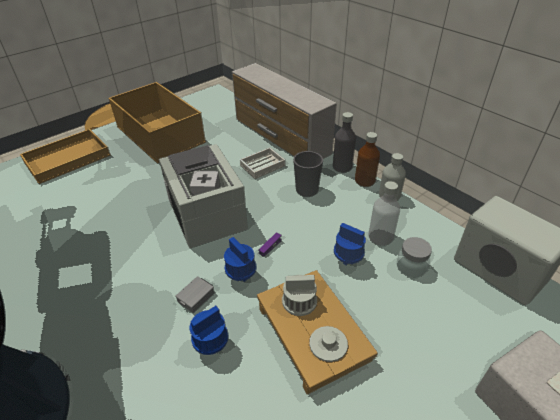

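View pics/top0.png

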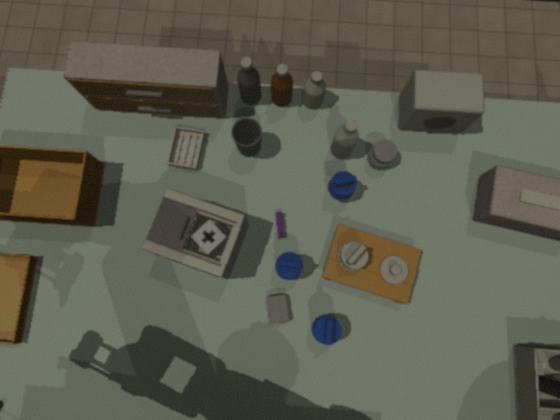

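The side view shows the grey ribbed cartridge in the tray at about (299,292), the vent cap at (329,343), and the hub cross at (204,179). In the top view these are at (354,256), (395,269) and (209,237). There are four candidates for the cartridge: grey at top (354,256), and blue at (343,186), (289,266) and (327,329). The grey one fits, because it stands in the tray opening and isn't blue. I'll enlarge it to confirm.

Run:
```python
import cv2,numpy as np
t=cv2.imread('pics/top0.png');s=cv2.imread('pics/side0.png')
a=cv2.resize(t[225:300,315:415],(400,300),interpolation=cv2.INTER_CUBIC)
b=cv2.resize(t[200:275,165:265],(400,300),interpolation=cv2.INTER_CUBIC)
c=cv2.resize(s[260:335,250:350],(400,300),interpolation=cv2.INTER_CUBIC)
d=cv2.resize(s[140:215,155:255],(400,300),interpolation=cv2.INTER_CUBIC)
o=np.vstack([np.hstack([a,b]),np.hstack([c,d])])
cv2.imwrite('pics/crop0.png',np.clip(o*1.5,0,255).astype('uint8'))
```

```text
(no output)
```

View pics/crop0.png

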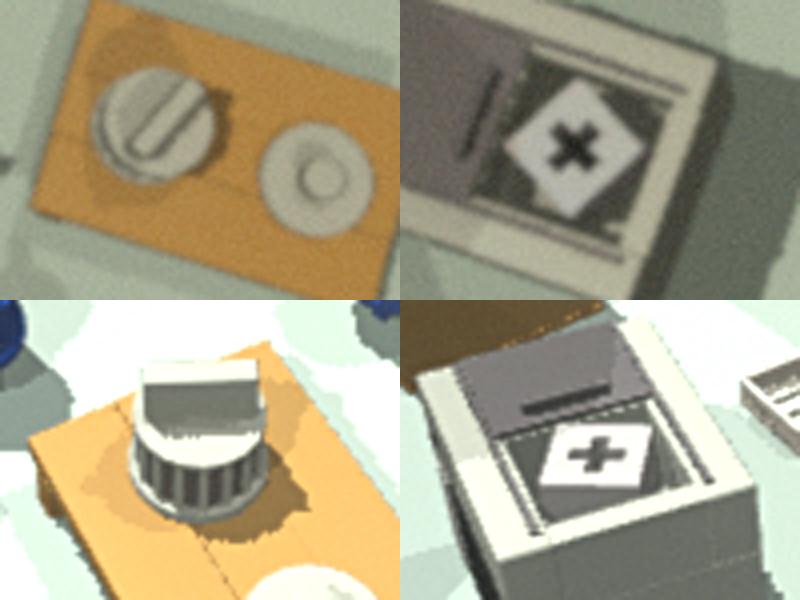

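The crop confirms it: the grey ribbed drum with a straight bar sits in the tray (crop lower left). The hub's cross is clear in both views. Next I'll measure the bar and the hub.

Run:
```python
import cv2,numpy as np,pickle
from h import *
T=pickle.load(open('pics/top0.pkl','rb'));S=pickle.load(open('pics/side0.pkl','rb'))
def mask_rect(s,box,cond,z,name):
    x0,y0,x1,y1=box
    g=cv2.cvtColor(s['image'],cv2.COLOR_RGB2GRAY)[y0:y1,x0:x1]
    g=cv2.resize(g,None,fx=4,fy=4,interpolation=cv2.INTER_CUBIC)
    m=cond(g).astype('uint8')*255
    cs,_=cv2.findContours(m,cv2.RETR_EXTERNAL,cv2.CHAIN_APPROX_NONE)
    cs=sorted(cs,key=cv2.contourArea)[::-1][:2]
    for c in cs:
        px=(c[:,0,:]+.5)/4-.5+[x0,y0]
        P=np.array([onz(s,u,v,z)[:2] for u,v in px])
        r=cv2.minAreaRect((P*1000).astype('float32'))
        print(name,'centre mm',np.round(r[0],1),'size',np.round(r[1],1),'ang',round(r[2],1),'cent px',px.mean(0).round(1))
for th in(125,140,155):mask_rect(T,(188,216,230,258),lambda g:g>th,.135,f'hub top {th}')
for th in(60,80):mask_rect(T,(198,226,220,248),lambda g:g<th,.135,f'hole top {th}')
for th in(190,210,230):mask_rect(S,(186,165,222,196),lambda g:g>th,.135,f'hub side {th}')
for th in(100,130):mask_rect(S,(194,170,214,188),lambda g:g<th,.135,f'hole side {th}')
for th in(190,200,210):mask_rect(S,(280,268,320,290),lambda g:g>th,.108,f'bar side {th}')
for th in(130,140,150):mask_rect(T,(338,240,370,272),lambda g:g>th,.108,f'bar top {th}')
# vent cap top & tray via colour
hsv=cv2.cvtColor(T['image'],cv2.COLOR_RGB2HSV)
m=((hsv[...,0]>8)&(hsv[...,0]<25)&(hsv[...,1]>120)).astype('uint8')*255
m[:,:300]=0;m[:,440:]=0;m[:220]=0;m[310:]=0
c=np.vstack(cv2.findContours(m,cv2.RETR_EXTERNAL,0+2)[0])
P=np.array([onz(T,u,v,.04)[:2] for u,v in c[:,0,:].astype(float)])
print('tray',cv2.minAreaRect((P*1000).astype('float32')))
print('proj z.01 etc', onz(T,354,256,.075))
g=cv2.cvtColor(T['image'],cv2.COLOR_RGB2GRAY);print(g[240:272,340:370:1][::2,::2])
```

```text
hole top 60 centre mm [517.5 149.9] size [21.5 21.9] ang 2.1 cent px [208.1 236.3]
hole top 60 centre mm [499.2 128. ] size [6.2 7.3] ang 4.1 cent px [218.1 246.4]
hole top 80 centre mm [517.8 150.2] size [24.7 25. ] ang 4.1 cent px [208.  236.3]
hole top 80 centre mm [500.2 129.1] size [8.3 9.3] ang 4.1 cent px [217.8 246. ]
hole side 100 centre mm [516.5 146.9] size [23.7 23.7] ang 3.4 cent px [203.6 178.2]
hole side 100 centre mm [500.4 122.5] size [ 4.1 41.8] ang 48.6 cent px [203.4 186.9]
hole side 130 centre mm [516.7 146.8] size [26.5 26.5] ang 2.4 cent px [203.7 178.2]
hole side 130 centre mm [500.9 123.1] size [ 5.8 41.9] ang 48.6 cent px [203.4 186.7]
tray ((495.49383544921875, -212.94427490234375), (199.8542938232422, 128.56358337402344), 76.04573822021484)
proj z.01 etc [ 0.50495499 -0.16516919  0.075     ]
[[ 81  82  80  84  84  83  82  83  82  83  84  90  92  91  89]
 [ 81  83  80  82  87  95  99  95  93  86  84  87  90  92  90]
 [ 80  78  89  98 108 108 100 100 100  99  90  90  89  90  91]
 [ 85  89 103 109 108 100 101  98  99  85  94 111 100  75  86]
 [ 87  94 111 108  99 100 100  97  86  89 112 110 101  68  56]
 [ 87 101 109 104  98 100  97  90  85 108 110 107  79  66  59]
 [ 79 106 102  95  97  98  90  81 105 110 105  81  77  96  69]
 [ 83 111 106  96 100  98  84 105 112 109  84  72  95 112  77]
 [ 77 108 107  99  97  85 100 111 108  89  70  96 112 112  80]
 [ 74 104 109  99  86  99 112 113  91  75  97 106 112 110  77]
 [ 76  89 110  82  91 110 114  98  70  83 111 113 112 105  64]
 [ 82  72 104  81  80 105 100  72  78 108 114 111 113  87  56]
 [ 87  90  77  95  83  81  82  86 105 112 113 113  99  65  61]
 [ 85  89  78  76  92 103 111 112 110 112 107  91  69  61  79]
 [ 86  85  90  91  80  86 100 102 107  99  82  67  67  80  93]
 [ 85  86  83  89  85  94  91  83  85  84  87  92  90  86  90]]
```

```bash
cat >> h.py <<'E'
def mask_rect(s,box,cond,z,name,n=1):
    x0,y0,x1,y1=box
    g=cv2.cvtColor(s['image'],cv2.COLOR_RGB2GRAY)[y0:y1,x0:x1]
    g=cv2.resize(g,None,fx=4,fy=4,interpolation=cv2.INTER_CUBIC)
    m=cond(g).astype('uint8')*255
    cs,_=cv2.findContours(m,cv2.RETR_EXTERNAL,cv2.CHAIN_APPROX_NONE)
    cs=sorted(cs,key=cv2.contourArea)[::-1][:n]
    for c in cs:
        px=(c[:,0,:]+.5)/4-.5+[x0,y0]
        P=np.array([onz(s,u,v,z)[:2] for u,v in px])
        r=cv2.minAreaRect((P*1000).astype('float32'))
        print(name,'centre mm',np.round(r[0],1),'size',np.round(r[1],1),'ang',round(r[2],1),'cent px',px.mean(0).round(1))
E
python3 - <<'E'
import pickle
from h import *
T=pickle.load(open('pics/top0.pkl','rb'));S=pickle.load(open('pics/side0.pkl','rb'))
gt=cv2.cvtColor(T['image'],cv2.COLOR_RGB2GRAY);gs=cv2.cvtColor(S['image'],cv2.COLOR_RGB2GRAY)
print(gt[220:256:3,190:230:3]);print(gs[164:200:3,186:224:3]);print(gs[270:300:2,280:322:2])
for th in(90,105):mask_rect(T,(189,217,228,256),lambda g:g>th,.135,f'hub top {th}')
for th in(130,145):mask_rect(S,(186,165,222,196),lambda g:g>th,.135,f'hub side {th}')
for th in(130,145,160):mask_rect(S,(280,268,320,290),lambda g:g>th,.108,f'bar side {th}')
for th in(102,105):mask_rect(T,(347,244,368,264),lambda g:g>th,.108,f'bar top {th}',2)
E
```

```text
[[ 62  62  52  45  50  46  92  87  58  69  91 102  87  79]
 [ 70  55  44  48  50 102 118 121  86  55  45  56  76  98]
 [ 61  54  42  55 108 119 118 117 114  64  43  46  52  69]
 [ 57  42  50 106 119 111 120 112 118 111  54  45  47  52]
 [ 47  52 110 120  91  47  93  51  84 118 111  54  44  55]
 [ 60 108 117 120 115  45  31  39 103 120 118 106  59  80]
 [ 43  96 120 119 102  47  25  38 105 122 122 106  55 101]
 [ 38  56 106 121  91  58 100  45 100 119 107  56  60 116]
 [ 42  45  50 107 120 121 119 116 119 104  51  43  92 113]
 [ 51  46  45  83 114 118 120 119  96  48  43  52 111 116]
 [ 62  48  46  82  98 117 122  92  50  44  47  74 115 116]
 [ 84  86  75  52  53  80  91  44  40  46  52 105 117 107]]
[[ 85  89  67  45  42  44  71  99  95  60  62  96 178]
 [ 39  40  53  86  87  73  53  69 115  77  84 152 128]
 [ 87  89  46  76  89  79  83  83  84  84  77 151  80]
 [ 74  68  70 161 176 177 171 171 176 175 173  86 167]
 [ 65  66 117 175 169 169  64 153 169 173 161  78 112]
 [ 64  63 177 175  85  89  62  87 104 175  94  62  78]
 [ 63  63 178 176 176  87  83 178 174 175  67  62  74]
 [ 75 
[... 1845 characters left out ...]
203.7 178.4]
hub side 145 centre mm [516.8 146.7] size [50.5 51.5] ang 47.2 cent px [203.7 178.4]
bar side 130 centre mm [ 504.1 -169.8] size [47.4 70. ] ang 49.0 cent px [297.2 275.6]
bar side 145 centre mm [ 504.1 -169.8] size [47.4 70. ] ang 49.0 cent px [297.8 275. ]
bar side 160 centre mm [ 504.1 -169.8] size [47.4 70. ] ang 49.0 cent px [297.9 274.8]
bar top 102 centre mm [ 506.5 -164.6] size [ 8.7 46.4] ang 52.3 cent px [356.5 253.8]
bar top 102 centre mm [ 496.6 -179.1] size [13.7 31. ] ang 60.0 cent px [363. 259.]
bar top 105 centre mm [ 506.5 -164.4] size [ 7.7 45.6] ang 52.2 cent px [356.4 253.8]
bar top 105 centre mm [ 495.5 -179.4] size [12.6 30.2] ang 52.9 cent px [362.8 259.1]
```

Run:
```python
import pickle
from h import *
T=pickle.load(open('pics/top0.pkl','rb'));S=pickle.load(open('pics/side0.pkl','rb'))
# front (lower) edge of bar top in side view: subpixel max downward gradient per column
g=cv2.cvtColor(S['image'],cv2.COLOR_RGB2GRAY).astype(float)
pts=[]
for u in range(288,313):
    col=g[275:287,u]; th=128
    i=[k for k in range(len(col)-1) if col[k]>th>=col[k+1]]
    if i: k=i[-1]; pts.append((u,275+k+(col[k]-th)/(col[k]-col[k+1])))
pts=np.array(pts);P=np.array([onz(S,u,v,.108)[:2]*1000 for u,v in pts])
vx,vy,x,y=cv2.fitLine(P.astype('float32'),cv2.DIST_HUBER,0,.01,.01).ravel();print('side edge ang',np.degrees(np.arctan2(vy,vx)),x,y,pts[0],pts[-1])
for p in [(285.7,280.5),(314.5,280.5)]:print(onz(S,*p,.108)*1000)
# top: bright ridge points
gt=cv2.resize(cv2.cvtColor(T['image'],cv2.COLOR_RGB2GRAY)[244:264,347:368],None,fx=4,fy=4,interpolation=cv2.INTER_CUBIC)
for th in(100,103):
    m=(gt>th).astype('uint8');n,l,stt,_=cv2.connectedComponentsWithStats(m)
    for i in np.argsort(-stt[1:,4])[:1]+1:
        v,u=np.nonzero(l==i);P=np.array([onz(T,(a+.5)/4-.5+347,(b+.5)/4-.5+244,.108)[:2]*1000 for a,b in zip(u,v)])
        vx,vy,x,y=cv2.fitLine(P.astype('float32'),cv2.DIST_L2,0,.01,.01).ravel();print('top bar',np.degrees(np.arctan2(vy,vx)),x,y,stt[i])
# flange/plate circle from side & blobs: predicted bar centre projections
for c in[(.5065,-.1645)]:
    for z in(.08,.108):print(proj(T,[*c,z]),proj(S,[*c,z]))
```

```text
side edge ang -37.79101 504.94727 -175.1657 [288.         280.36986301] [312.         279.41428571]
[ 482.51199112 -157.55721999  108.        ]
[ 519.7434246  -189.88793263  108.        ]
top bar -38.25689 506.7113 -164.4848 [   7    6   66   70 1352]
top bar -38.184597 506.53705 -164.31099 [   8    7   62   68 1200]
[354.13390963 255.06660198] [298.52505148 285.76212314]
[356.53147437 253.83219071] [298.78104242 275.69124771]
```

The two views agree on bar direction (-38°), and they share an offset of about 4 mm in y that also shows on the hub. I'll use the mean for the cartridge, (0.506, -0.167). The tray-opening check gives (0.5075, -0.1644), which fits. The hub cross is at 47.2° and centred near (0.517, 0.1485). I'll move above the bar with the jaws at 52°.

```bash
python3 -m jog '[{"translation":[0.015,-0.034,0],"angular":[0,0,-0.8]},{"translation":[0.015,-0.034,0],"angular":[0,0,-0.8]},{"translation":[0.015,-0.034,0],"angular":[0,0,-0.8]},{"translation":[0.015,-0.034,0],"angular":[0,0,-0.8]},{"translation":[0.015,-0.034,0],"angular":[0,0,-0.8]},{"translation":[0.015,-0.034,0],"angular":[0,0,-0.8]},{"translation":[0.015,-0.034,0],"angular":[0,0,-0.8]},{"translation":[0.015,-0.034,0],"angular":[0,0,-0.8]},{"translation":[0.015,-0.034,0],"angular":[0,0,-0.8]},{"translation":[0.015,-0.034,0],"angular":[0,0,-0.8]},{"translation":[0.015,-0.034,0],"angular":[0,0,-0.8]},{"translation":[0.015,-0.034,0],"angular":[0,0,-0.8]},{"translation":[0.015,-0.034,0],"angular":[0,0,-0.8]},{"translation":[0.015,-0.034,0],"angular":[0,0,-0.8]},{"translation":[0.015,-0.034,0],"angular":[0,0,-0.8]},{"translation":[0.015,-0.034,0],"angular":[0,0,-0.8]},{"translation":[0.015,-0.034,0],"angular":[0,0,-0.8]},{"translation":[0.015,-0.034,0],"angular":[0,0,-0.8]},{"translation":[0.014,-0.030,0],"angular":[0,0,-0.8]},{"translation":[0,0,0],"angular":[0,0,-0.6]}]' 1 25
cat > look.py <<'E'
import sys,pickle,cv2,numpy as np
from station import env
from scipy.spatial.transform import Rotation as Ro
n=sys.argv[1]
for k in("top","side"):
    s=env.snapshot(k);pickle.dump(s,open(f'pics/{k}{n}.pkl','wb'));cv2.imwrite(f'pics/{k}{n}.png',s['image'][:,:,::-1])
st=env.get_state();q=st['tcp_rot'];R=Ro.from_quat([q[1],q[2],q[3],q[0]]).as_matrix()
print(st['time'],st['eef_pos'].round(4),'jaw',np.degrees(np.arctan2(R[1,1],R[0,1])).round(2),'zax',R[:,2].round(4),'F',st['ft_force'].round(1),'w',round(st['grip_width'],4))
E
python3 look.py 1
```

```text
time: 1.77
eef_pos: [0.493, -0.137, 0.2322]
tcp_rot: [0.0, 0.327, 0.945, -0.0]
ft_force: [0.0, 1.2, 0.8]
grip_width: 0.0929
1.8667 [ 0.4912 -0.1332  0.232 ] jaw 51.92 zax [-1.2e-03  5.0e-04 -1.0e+00] F [-0.3  0.5  0.9] w 0.0934
```

View pics/side1.png

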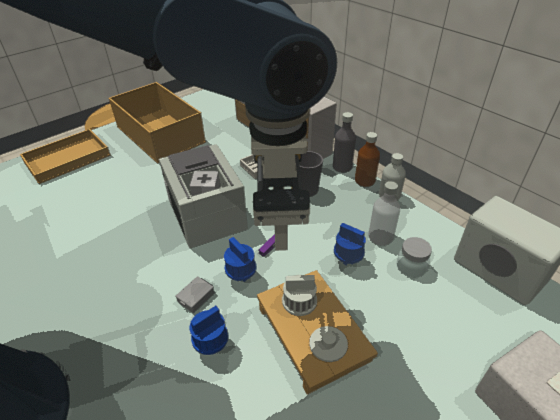

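The gripper is above the cartridge but about 34 mm short in y (bar at side (299,283), fingers at (281,235)). I'll correct that, come down to just above the bar, and look again.

```bash
python3 -m jog '[{"translation":[0.0074,-0.0168,-0.01]},{"translation":[0.0074,-0.0167,-0.015]},{"translation":[0,0,-0.025]},{"translation":[0,0,-0.025]},{"translation":[0,0,-0.025]},{"translation":[0,0,0]},{"translation":[0,0,0]}]'|| python3 -m jog '[{"translation":[0.0074,-0.0168,-0.01],"angular":[0,0,0]},{"translation":[0.0074,-0.0167,-0.015],"angular":[0,0,0]},{"translation":[0,0,-0.025],"angular":[0,0,0]},{"translation":[0,0,-0.025],"angular":[0,0,0]},{"translation":[0,0,-0.025],"angular":[0,0,0]},{"translation":[0,0,0],"angular":[0,0,0]},{"translation":[0,0,0],"angular":[0,0,0]}]'
python3 look.py 2
python3 - <<'E'
import cv2,numpy as np,pickle
from h import *
from station import env
S=pickle.load(open('pics/side2.pkl','rb'));T=pickle.load(open('pics/top2.pkl','rb'));e=env.get_state()['eef_pos']
a=np.array([np.cos(np.radians(52)),np.sin(np.radians(52)),0])
print([proj(S,e+[0,0,-.014]+k*a*.0465) for k in(-1,1)],proj(S,e+[0,0,-.014]))
c=cv2.imread('pics/side2.png')[180:330,210:390];cv2.imwrite('pics/c2.png',cv2.resize(c,None,fx=4,fy=4,interpolation=cv2.INTER_CUBIC))
E
```

```text
time: 2.45
eef_pos: [0.5056, -0.165, 0.1325]
tcp_rot: [-0.001, 0.325, 0.946, 0.0]
ft_force: [0.6, -0.0, 0.4]
grip_width: 0.0931
2.55 [ 0.5069 -0.1658  0.1342] jaw 52.09 zax [ 1.7e-03 -7.0e-04 -1.0e+00] F [0.  0.8 0.5] w 0.0929
[array([301.75066538, 293.6463358 ]), array([297.55741044, 251.31020289])] [299.55416001 271.46987753]invalid input at $[0]: expected keys translation, angular
```

View pics/c2.png

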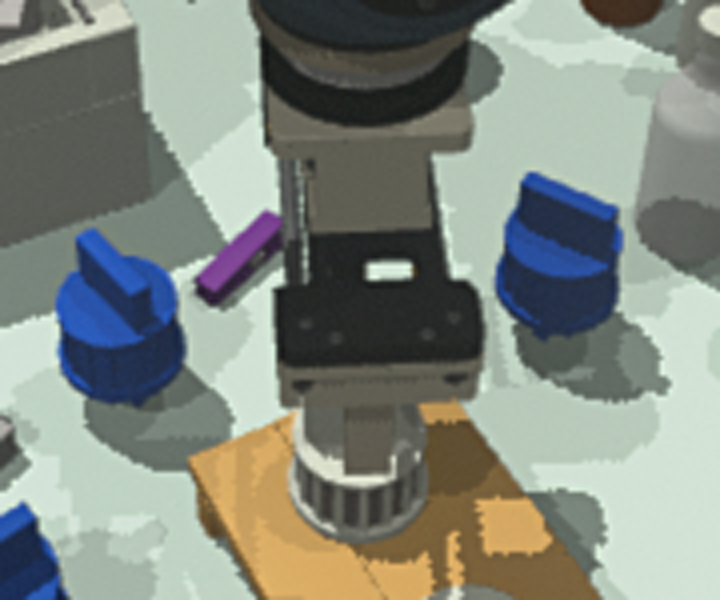

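The fingers straddle the bar: the near finger tip is at px (302,298) and the bar's front edge centre at (300,280), so the along-bar error is under 1 mm. I'll go down and close.

```bash
python3 -m jog '[{"translation":[0,0,-0.015],"angular":[0,0,0]},{"translation":[0,0,-0.015],"angular":[0,0,0]},{"translation":[0,0,-0.005],"angular":[0,0,0]},{"translation":[0,0,0],"angular":[0,0,0]},{"translation":[0,0,0],"angular":[0,0,0]}]' && python3 -m jog '[{"translation":[0,0,0],"angular":[0,0,0]},{"translation":[0,0,0],"angular":[0,0,0]},{"translation":[0,0,0],"angular":[0,0,0]},{"translation":[0,0,0],"angular":[0,0,0]},{"translation":[0,0,0],"angular":[0,0,0]},{"translation":[0,0,0],"angular":[0,0,0]},{"translation":[0,0,0],"angular":[0,0,0]},{"translation":[0,0,0],"angular":[0,0,0]},{"translation":[0,0,0],"angular":[0,0,0]},{"translation":[0,0,0],"angular":[0,0,0]},{"translation":[0,0,0],"angular":[0,0,0]},{"translation":[0,0,0],"angular":[0,0,0]}]' -1 30; python3 look.py 3
```

```text
time: 2.97
eef_pos: [0.5067, -0.1662, 0.0988]
tcp_rot: [0.001, 0.325, 0.946, -0.0]
ft_force: [0.0, -0.4, 0.7]
grip_width: 0.0928
time: 3.97
eef_pos: [0.5062, -0.1661, 0.0976]
tcp_rot: [-0.0, 0.325, 0.946, 0.0]
ft_force: [0.6, 0.1, -0.2]
grip_width: 0.0175
4.0667 [ 0.5062 -0.1661  0.0976] jaw 52.04 zax [-1.e-04  0.e+00 -1.e+00] F [-0.1  1.2 -1.6] w 0.0119
```

```bash
python3 -m jog '[{"translation":[0,0,0],"angular":[0,0,0]},{"translation":[0,0,0],"angular":[0,0,0]},{"translation":[0,0,0.005],"angular":[0,0,0]},{"translation":[0,0,0.01],"angular":[0,0,0]},{"translation":[0,0,0.02],"angular":[0,0,0]},{"translation":[0,0,0.02],"angular":[0,0,0]},{"translation":[0,0,0.02],"angular":[0,0,0]},{"translation":[0,0,0.02],"angular":[0,0,0]},{"translation":[0,0,0.02],"angular":[0,0,0]},{"translation":[0,0,0.02],"angular":[0,0,0]},{"translation":[0,0,0.015],"angular":[0,0,0]},{"translation":[0,0,0.01],"angular":[0,0,0]},{"translation":[0,0,0],"angular":[0,0,0]},{"translation":[0,0,0],"angular":[0,0,0]}]'; python3 look.py 4
python3 - <<'E'
import cv2
c=cv2.imread('pics/side4.png')[130:330,200:400];cv2.imwrite('pics/c4.png',cv2.resize(c,None,fx=3,fy=3,interpolation=cv2.INTER_CUBIC))
E
```

```text
time: 5.23
eef_pos: [0.5061, -0.1661, 0.2577]
tcp_rot: [0.0, 0.325, 0.946, -0.0]
ft_force: [-0.1, -0.5, -2.5]
grip_width: 0.0117
5.3333 [ 0.5058 -0.166   0.2567] jaw 52.04 zax [-1.5e-03  6.0e-04 -1.0e+00] F [ 0.2 -0.1 -0.8] w 0.0116
```

View pics/c4.png

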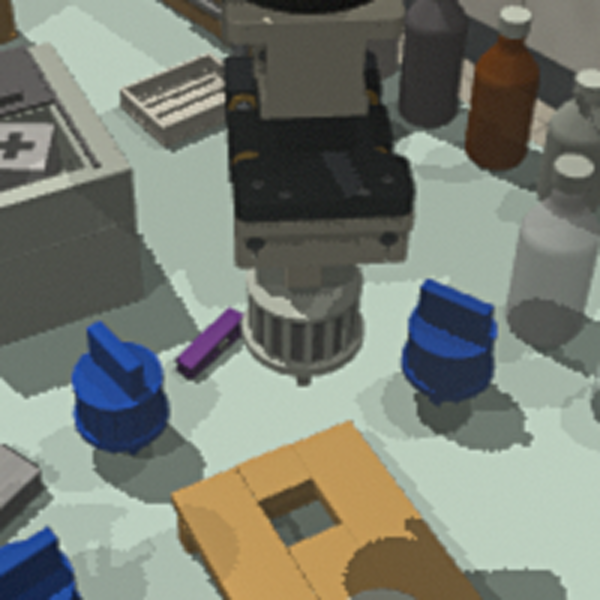

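The cartridge is lifted upright in the grip, with its flange centred at about side px (301,245), and the tray opening is empty. I'll carry it over to the hub and turn it -4.8°.

```bash
python3 -m jog '[{"translation":[0.001,0.01,0],"angular":[0,0,-0.3]},{"translation":[0.001,0.02,0],"angular":[0,0,-0.3]},{"translation":[0.001,0.025,0],"angular":[0,0,-0.4]},{"translation":[0.001,0.025,0],"angular":[0,0,-0.4]},{"translation":[0.001,0.025,0],"angular":[0,0,-0.4]},{"translation":[0.001,0.025,0],"angular":[0,0,-0.4]},{"translation":[0.001,0.025,0],"angular":[0,0,-0.4]},{"translation":[0.001,0.025,0],"angular":[0,0,-0.4]},{"translation":[0.001,0.025,0],"angular":[0,0,-0.4]},{"translation":[0.001,0.025,0],"angular":[0,0,-0.4]},{"translation":[0.001,0.025,0],"angular":[0,0,-0.4]},{"translation":[0,0.025,0],"angular":[0,0,-0.4]},{"translation":[0,0.02,0],"angular":[0,0,-0.2]},{"translation":[0,0.0145,0],"angular":[0,0,0]},{"translation":[0,0,0],"angular":[0,0,0]},{"translation":[0,0,0],"angular":[0,0,0]},{"translation":[0,0,0],"angular":[0,0,0]}]'; python3 look.py 5
python3 - <<'E'
import cv2,numpy as np
c=cv2.imread('pics/side5.png')[90:240,130:280];d=cv2.imread('pics/top5.png')[160:310,130:280]
cv2.imwrite('pics/c5.png',np.clip(cv2.resize(np.hstack([c,d]),None,fx=2.66,fy=2.66,interpolation=cv2.INTER_CUBIC)*1.3,0,255).astype('uint8'))
E
```

```text
time: 6.75
eef_pos: [0.5169, 0.1481, 0.2572]
tcp_rot: [-0.0, 0.365, 0.931, -0.0]
ft_force: [-0.2, -1.0, -2.6]
grip_width: 0.0116
6.85 [0.5172 0.1477 0.2574] jaw 47.19 zax [-4.e-04 -2.e-04 -1.e+00] F [-0.3 -0.1 -1.1] w 0.0119
```

View pics/c5.png

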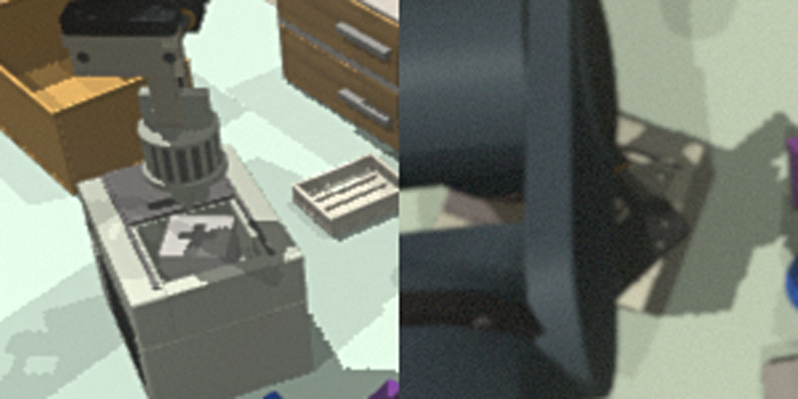

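Run:
```python
import cv2,numpy as np,pickle
from h import *
from station import env
c=cv2.imread('pics/side5.png')[115:195,165:235]
cv2.imwrite('pics/c5b.png',np.clip(cv2.resize(c,None,fx=7.5,fy=7.5,interpolation=cv2.INTER_CUBIC)*1.6,0,255).astype('uint8'))
S=pickle.load(open('pics/side5.pkl','rb'));e=np.array([.5172,.1477,.2574])
o=e-[0,0,.0876]
f=lambda z:np.array([proj(S,o+[r*np.cos(t),r*np.sin(t),z]) for t in np.linspace(0,6.28,200) for r in[.032]])
for z in(.030,.036):
    p=f(z);print(z,'pred flange u',p[:,0].min(),p[:,0].max(),'v',p[:,1].min(),p[:,1].max())
print('stem bottom',proj(S,o),'hub now',proj(S,[*o[:2],.135]), S['K'][0,0])
```

```text
0.03 pred flange u 183.46365486707452 215.3137613139222 v 143.72437737259028 161.7587741958071
0.036 pred flange u 182.97196425957287 214.97362756472927 v 141.27475323952817 159.25539613631486
stem bottom [201.45953613 164.53940764] hub now [203.68893364 177.8474099 ] 425.2652633122361
```

View pics/c5b.png

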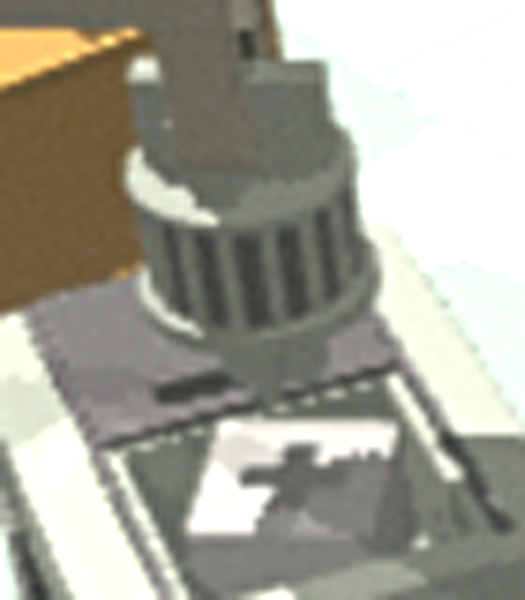

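In the crop the flange spans px 183.2–214.9, against 183.0–215.3 predicted from the TCP, so the side camera and TCP agree. The stem's line is visible above the cross at (204,178). I'll lower to about 5 mm above the hub and check again.

```bash
python3 -m jog '[{"translation":[0,-0.0005,-0.008],"angular":[0,0,0]},{"translation":[0,0,-0.008],"angular":[0,0,0]},{"translation":[0,0,-0.006],"angular":[0,0,0]},{"translation":[0,0,-0.002],"angular":[0,0,0]},{"translation":[0,0,0],"angular":[0,0,0]},{"translation":[0,0,0],"angular":[0,0,0]}]'; python3 look.py 6
python3 - <<'E'
import cv2,numpy as np,pickle
from h import *
from station import env
c=cv2.imread('pics/side6.png')[125:205,165:235]
cv2.imwrite('pics/c6.png',np.clip(cv2.resize(c,None,fx=7.5,fy=7.5,interpolation=cv2.INTER_CUBIC)*1.6,0,255).astype('uint8'))
S=pickle.load(open('pics/side6.pkl','rb'));e=env.get_state()['eef_pos']
o=e-[0,0,.0876];k=lambda p:(np.array(p)-[165,125]+.5)*7.5-.5
a=np.radians(47.2)
for r in(.012,):
    for i in range(4):print('tip lobe',k(proj(S,o+[r*np.cos(a+i*np.pi/2),r*np.sin(a+i*np.pi/2),0])).round(), 'body lobe z4',k(proj(S,o+[.014*np.cos(a+i*np.pi/2),.014*np.sin(a+i*np.pi/2),.004])).round())
p=np.array([k(proj(S,o+[.032*np.cos(t),.032*np.sin(t),.030])) for t in np.linspace(0,6.28,200)]);print(p.min(0),p.max(0))
E
```

```text
time: 7.35
eef_pos: [0.5173, 0.1478, 0.2335]
tcp_rot: [-0.0, 0.365, 0.931, -0.0]
ft_force: [0.3, 0.7, -1.2]
grip_width: 0.0121
7.45 [0.5174 0.1479 0.2339] jaw 47.24 zax [ 5.e-04  1.e-04 -1.e+00] F [-0.3  0.3 -2.1] w 0.0118
tip lobe [296. 342.] body lobe z4 [295. 326.]
tip lobe [246. 367.] body lobe z4 [237. 355.]
tip lobe [281. 393.] body lobe z4 [277. 386.]
tip lobe [331. 368.] body lobe z4 [336. 356.]
[156.07464939 213.51368822] [390.54853666 350.15880263]
```

View pics/c6.png

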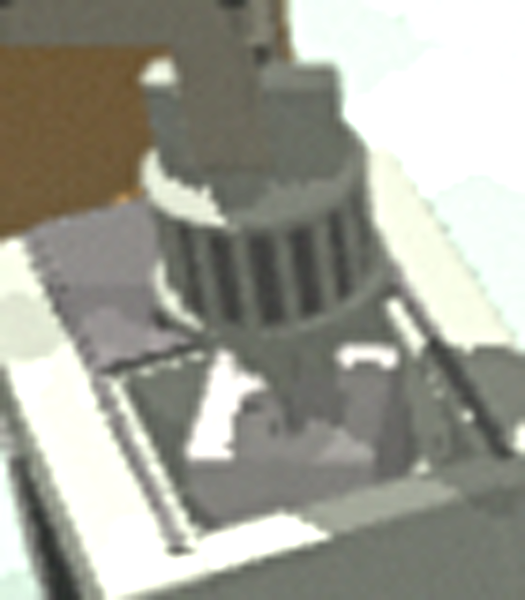

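The stem tip sits over the cross and the sideways position matches. I'll lower it gently and watch the force.

```bash
python3 -m jog '[{"translation":[0,0,-0.004],"angular":[0,0,0]},{"translation":[0,0,-0.004],"angular":[0,0,0]},{"translation":[0,0,-0.003],"angular":[0,0,0]},{"translation":[0,0,-0.002],"angular":[0,0,0]},{"translation":[0,0,-0.0015],"angular":[0,0,0]},{"translation":[0,0,0],"angular":[0,0,0]},{"translation":[0,0,0],"angular":[0,0,0]}]'; python3 look.py 7
python3 - <<'E'
import cv2,numpy as np
c=cv2.imread('pics/side7.png')[125:205,165:235]
cv2.imwrite('pics/c7.png',np.clip(cv2.resize(c,None,fx=7.5,fy=7.5,interpolation=cv2.INTER_CUBIC)*1.6,0,255).astype('uint8'))
E
```

```text
time: 8.03
eef_pos: [0.5173, 0.1479, 0.2191]
tcp_rot: [-0.0, 0.365, 0.931, -0.0]
ft_force: [-0.1, 0.1, -2.2]
grip_width: 0.0115
8.1333 [0.5173 0.1479 0.2192] jaw 47.24 zax [ 1.e-04 -0.e+00 -1.e+00] F [-1.2  0.2 -2. ] w 0.0118
```

View pics/c7.png

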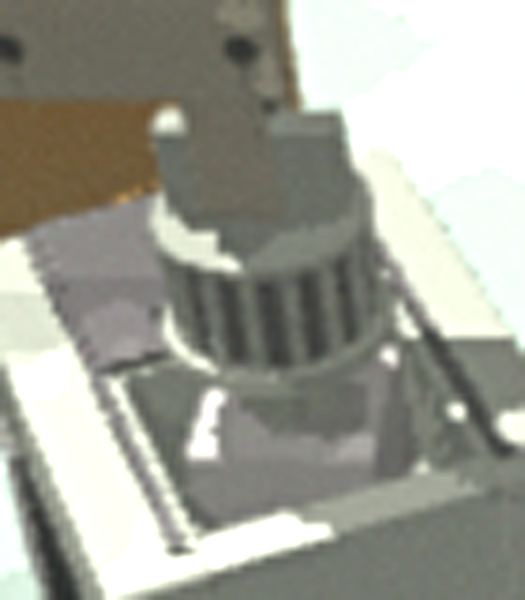

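The tip is 3.4 mm into the hole with no contact force, and the cartridge came down with the gripper (flange bottom at px (201,175)). I'll carry on so the full-width stem enters.

```bash
python3 -m jog '[{"translation":[0,0,-0.0015],"angular":[0,0,0]},{"translation":[0,0,-0.0015],"angular":[0,0,0]},{"translation":[0,0,-0.001],"angular":[0,0,0]},{"translation":[0,0,0],"angular":[0,0,0]},{"translation":[0,0,0],"angular":[0,0,0]}]'; python3 look.py 8
```

```text
time: 8.55
eef_pos: [0.5172, 0.1478, 0.2151]
tcp_rot: [-0.0, 0.365, 0.931, -0.0]
ft_force: [-0.8, 0.3, -2.2]
grip_width: 0.0119
8.65 [0.5173 0.1479 0.2152] jaw 47.24 zax [ 1.e-04  0.e+00 -1.e+00] F [-0.1 -0.2 -1.1] w 0.012
```

The stem is in 7.4 mm with no load, so the full section has entered. Next I go down to just above the contact.

```bash
python3 -m jog '[{"translation":[0,0,-0.002],"angular":[0,0,0]},{"translation":[0,0,-0.003],"angular":[0,0,0]},{"translation":[0,0,-0.003],"angular":[0,0,0]},{"translation":[0,0,-0.003],"angular":[0,0,0]},{"translation":[0,0,-0.002],"angular":[0,0,0]},{"translation":[0,0,0],"angular":[0,0,0]},{"translation":[0,0,0],"angular":[0,0,0]}]' - 50; python3 look.py 9
```

```text
time: 9.23
eef_pos: [0.5172, 0.1479, 0.202]
tcp_rot: [-0.0, 0.365, 0.931, -0.0]
ft_force: [0.4, 0.2, -1.2]
grip_width: 0.0119
9.3333 [0.5173 0.1479 0.2022] jaw 47.24 zax [ 1.e-04 -0.e+00 -1.e+00] F [ 0.6  0.5 -1.6] w 0.0116
```

```bash
python3 -m jog '[{"translation":[0,0,-0.002],"angular":[0,0,0]},{"translation":[0,0,-0.002],"angular":[0,0,0]},{"translation":[0,0,-0.002],"angular":[0,0,0]},{"translation":[0,0,-0.002],"angular":[0,0,0]},{"translation":[0,0,-0.001],"angular":[0,0,0]},{"translation":[0,0,0],"angular":[0,0,0]},{"translation":[0,0,0],"angular":[0,0,0]}]'; python3 look.py 10
python3 -m jog '[{"translation":[0,0,-0.0006],"angular":[0,0,0]},{"translation":[0,0,0],"angular":[0,0,0]},{"translation":[0,0,0],"angular":[0,0,0]}]'; python3 look.py 11
```

```text
time: 9.92
eef_pos: [0.5176, 0.1479, 0.1938]
tcp_rot: [0.001, 0.365, 0.931, 0.0]
ft_force: [-1.2, -0.9, 8.7]
grip_width: 0.0115
10.0167 [0.5176 0.1479 0.1938] jaw 47.24 zax [ 1.2e-03  2.0e-04 -1.0e+00] F [-1.1 -1.   7.2] w 0.0114
time: 10.27
eef_pos: [0.5176, 0.1479, 0.1933]
tcp_rot: [0.001, 0.365, 0.931, 0.0]
ft_force: [-1.7, -0.3, 8.5]
grip_width: 0.0119
10.3667 [0.5176 0.1479 0.1933] jaw 47.24 zax [ 1.2e-03  2.0e-04 -1.0e+00] F [-1.3  0.   7.8] w 0.0117
```

The spring force is showing (about 8 N). I'll press on until the flange seats, which should show as a sharper rise.

```bash
for i in 1; do python3 -m jog '[{"translation":[0,0,-0.0006],"angular":[0,0,0]},{"translation":[0,0,0],"angular":[0,0,0]},{"translation":[0,0,0],"angular":[0,0,0]}]'; done; python3 look.py 12
python3 -m jog '[{"translation":[0,0,-0.0006],"angular":[0,0,0]},{"translation":[0,0,0],"angular":[0,0,0]},{"translation":[0,0,0],"angular":[0,0,0]}]'; python3 look.py 13
python3 -m jog '[{"translation":[0,0,-0.0006],"angular":[0,0,0]},{"translation":[0,0,0],"angular":[0,0,0]},{"translation":[0,0,0],"angular":[0,0,0]}]'; python3 look.py 14
```

```text
time: 10.62
eef_pos: [0.5176, 0.1479, 0.1927]
tcp_rot: [0.001, 0.365, 0.931, 0.0]
ft_force: [-1.5, -0.2, 8.1]
grip_width: 0.0115
10.7167 [0.5176 0.1479 0.1927] jaw 47.24 zax [ 1.3e-03  2.0e-04 -1.0e+00] F [-2.6 -0.1  7.7] w 0.0115
time: 10.97
eef_pos: [0.5176, 0.1479, 0.1925]
tcp_rot: [0.001, 0.365, 0.931, 0.0]
ft_force: [-3.5, -0.6, 13.0]
grip_width: 0.0116
11.0667 [0.5176 0.1479 0.1925] jaw 47.24 zax [ 1.4e-03  2.0e-04 -1.0e+00] F [-3.2 -1.4 12.3] w 0.0115
time: 11.32
eef_pos: [0.5176, 0.1479, 0.1925]
tcp_rot: [0.001, 0.365, 0.931, 0.0]
ft_force: [-6.0, -2.1, 19.2]
grip_width: 0.0118
11.4167 [0.5177 0.1479 0.1925] jaw 47.24 zax [ 1.7e-03  2.0e-04 -1.0e+00] F [-6.  -1.6 18.6] w 0.0117
```

The flange is seated: the TCP stopped at 0.1925 (0.1926 predicted) and the force rose from 8 to 19 N. I'll hold for a second and take a last look.

```bash
python3 -m jog '[{"translation":[0,0,0],"angular":[0,0,0]},{"translation":[0,0,0],"angular":[0,0,0]},{"translation":[0,0,0],"angular":[0,0,0]},{"translation":[0,0,0],"angular":[0,0,0]},{"translation":[0,0,0],"angular":[0,0,0]},{"translation":[0,0,0],"angular":[0,0,0]},{"translation":[0,0,0],"angular":[0,0,0]},{"translation":[0,0,0],"angular":[0,0,0]},{"translation":[0,0,0],"angular":[0,0,0]},{"translation":[0,0,0],"angular":[0,0,0]},{"translation":[0,0,0],"angular":[0,0,0]},{"translation":[0,0,0],"angular":[0,0,0]}]'; python3 look.py 15
python3 - <<'E'
import cv2,numpy as np
c=cv2.imread('pics/side15.png')[125:205,165:235]
cv2.imwrite('pics/c15.png',np.clip(cv2.resize(c,None,fx=7.5,fy=7.5,interpolation=cv2.INTER_CUBIC)*1.6,0,255).astype('uint8'))
E
```

```text
time: 12.42
eef_pos: [0.5177, 0.1479, 0.1925]
tcp_rot: [0.001, 0.365, 0.931, 0.0]
ft_force: [-6.4, -1.4, 18.6]
grip_width: 0.0118
12.5167 [0.5177 0.1479 0.1925] jaw 47.24 zax [ 1.7e-03  2.0e-04 -1.0e+00] F [-6.9 -1.2 19. ] w 0.0112
```

View pics/c15.png

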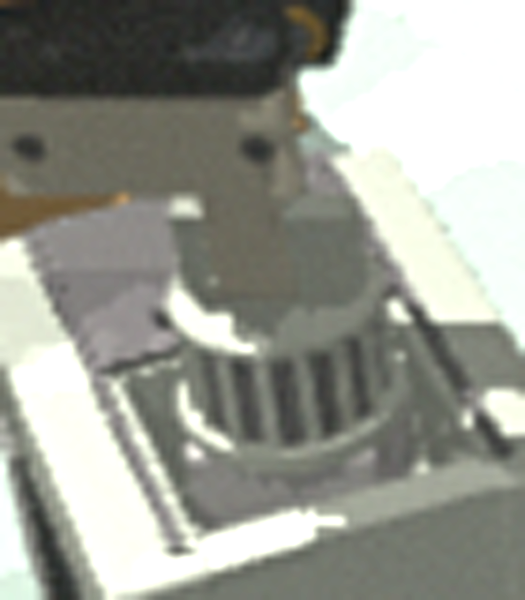

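View pics/side15.png

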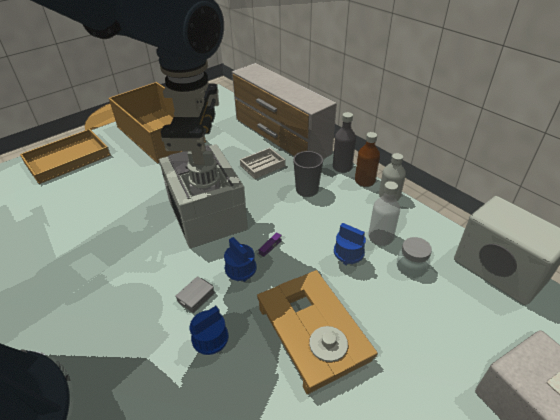

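The flange lies on the hub (around px (204,183)), the cartridge is upright and gripped, and the bystanders are where they started. The readings held steady for a second, so I'm handing in.

```bash
python3 -c "
from station import env
print(env.sign_off())"
```

```text
the job is handed in; nothing more can be done
None
```

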